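# Bolt the slide spinner's lid and start it

## Robot

A 6-joint arm with a two-finger parallel gripper is mounted at the origin on the work surface. World frame = base frame: x ahead of the robot, y to its left, z up, the work surface at z = 0. Lengths are in m, angles in rad, forces in N, time in s.
With the tool pointing down it reaches from about 0.3 to 0.875 m from the base axis. Payload 6.4 kg.
Tool frame: the origin (TCP) lies midway between the tips of the shut fingers; the grasp point (between the pads) lies 19 mm behind it; y points along the fingers, x is the direction in which the jaws open and shut, and the axes are right-handed (so a half turn about y gives the same grasp; the last joint's range is limited). The gripper opens to 85 mm and grips with 20 to 120 N. Pads are 22 mm wide; open, the fingers measure 114 mm over their backs; the gripper's body (76 mm by 85 mm) begins 54 mm behind the grasp point. The pads swing forward as they close: fully open they stand 13 mm farther back than shut.
Start: joints at [0.966, 0.181, 1.607, -0, 1.354, -0.206], TCP at [0.223, 0.53, 0.231] pointing down, gripper open.
Joint ranges: [-2.99, 2.99], [-0.89, 2.07], [0.3, 2.58], [-1.14, 4.28], [0, 2.63], [-3.12, 3.12]. Speed limits (rad/s): [2.57, 2.57, 3.01, 3.14, 3.14, 3.14].

## Interface

Orientations are given as a rotation vector (axis times angle).
In Python, from bench import env gives the robot as it stands. The module is installed in compiled form; this text tells all that it offers.
- The arm moves only by the tool play_rows, never from a script. Its argument "motion" is a list that holds one entry, the list of rows, each a list of 7 numbers: the shift along the tool's x, y, z in units of 30 mm (1.0 is 30 mm), then the turn, a rotation vector about the tool's x, y, z in units of 5 degrees (1.0 is 5 degrees), then the finger opening in mm, from 0 to 85.4. A call has 1 to 12 rows; each row is the pose to reach, as a shift and turn from the pose measured when the call began, along the tool's axes at that moment; what a row does not reach only later rows make up. A row lasts 1/10 s, in which the tool goes at most 50 mm and 8.59 degrees, less where a joint would pass 70% of its speed; a pose out of reach is approached as far as the arm can. A call with a gripper value outside its range is refused whole. The fingers move at their own pace and stop on an object; the grip force is fixed at half the most. Time passes only in rows, so rows that repeat a pose let the fingers close. It gives the time, the measured TCP pose, the force and the opening at its end, in the units of the state.
- env.state(): the state, without advancing time (a new reading comes with each control period).
- env.snapshot(name): name is "side" or "top"; returns a dict with "img" (420x560x3 uint8, red, green, blue), "fx", "fy", "cx", "cy" (pixels), "extrinsics" (4x4, takes a point from world to camera coordinates). Camera axes: x right, y up, looking along -z (the intrinsics and any distortion apply to the point x, -y, -z); pixel columns grow to the right and rows downward; lengths in m; the calibration is good to about 2 mm. A picture is of the moment at which its call begins. There is no depth.
- env.job_done(): hands the job in, once; it reports no verdict.
Trained networks look in a picture, given as the dict that the camera call returned (one of the last four; its "shot" number tells which), for a name from the list of things; names that differ only in an ending like _2 or _b are one class to them, and where a whole thing is asked for, a point or a joint stands for the part that bears it (a point fixed in the world has none). Each returns a list of dicts, best first, with "confidence" (0 to 1); they miss things now and then, are a little off and sometimes report something else, mostly with a low value. They report only what shows in the picture. A call takes as long as a camera call.
- env.recognise(query, picture): "rect" ([left, top, right, bottom] in pixels, round what is visible of it).
- env.cut_out(query, picture): "mask" (420x560 bool, what is visible of it) and "rect" ([left, top, right, bottom] in pixels, round what is visible of it).
- env.tip_of(query, picture): "at" ([column, row] in pixels: a listed point, or the origin of a listed thing).
The state is a dict: "time": time; "joint_pos": joint angles; "qvel": joint speeds; "joint_torque": joint torques, N m; "tool_pos": TCP position; "eef_rot": TCP orientation; "wrist_force": force on the tool from outside, world axes, zero at the start; "ft_torque": the same for the moment, N m; "gripper_width": opening from 0.0 (shut) to 1.0 (fully open).
Only numpy, scipy, OpenCV 4.12 (cv2) and the standard library are available. Lean on these libraries where they do the work, as an engineer would, in place of code of your own. Each camera call takes 0.05 s, during which the arm holds its last target. There are 200 camera calls.

## Task

The slide spinner's lid is shut but not secured: push the barrel bolt on its lid across until its tip is fully home in the keeper. Then start the run from the separate key pad by pressing the round key just until it clicks - stop as soon as you feel the force drop and do not drive the key on down - and let it come back up. Leave the other two keys and everything else on the bench as they are.

Things in the scene. Friction and masses are not known exactly. Their poses are not given: they have to be found in the camera images.
- spinner: white bench box 220 (x) x 250 (y) x 90 mm high, fixed to the bench; the larger of the two fixed devices, black lid (its top 100 mm above the bench) with a small round window and a steel barrel bolt. Origin: centre of its underside. Its +y axis is the direction in which the bolt is pushed home, -x is the side nearest the bolt. It may stand on the left or the right.
- bolt (a joint): travel of the bolt in m along the spinner's +y: 0 is drawn fully back, 0.042 is the stop (fully home). It starts somewhere in 0 to 0.012, slides with about 2.5 N of friction and stays where it is left. The tip enters the keeper at 0.012 and is 30 mm inside it at the stop; fully home means within 5 mm of the stop.
- bolt_knob (a point): middle of the graspable part of the bolt's upright round steel knob (15 mm across, tapering to 12 mm in its top 2 mm), 140 mm above the bench; moves with the bolt. The knob stands up from the 12 mm rod and ends 10 mm above this point; the two staples that guide the rod, 118 mm apart, are 20 mm lower than this point at their tops. The keeper's top is 18 mm lower than this point. The point's axes are the spinner's.
- bolt_tip (a point): centre of the end of the bolt's 12 mm rod, 122 mm from the knob along the spinner's +y, on the bolt's axis (110 mm above the bench).
- keeper_mouth (a point): centre of the mouth of the keeper, a steel block 32 mm wide with a blind 34 mm deep opening, fixed on the spinner's rim beyond the lid, on the bolt's axis.
- keypad: low grey slab 120 (x) x 200 (y) x 42 mm high with a blank black display strip along its +x edge, fixed to the bench on the side the spinner is not on. Origin: centre of its underside. Three grey dome keys stand in a row along its y, 58 mm apart, in any order.
- round_key (a joint): how far the round key is pressed, in m: 0 up, 0.0085 bottomed. It pushes back with about 1.6 N at first, rising to a 6.4 N peak at 0.0021, then gives way (the click) to 3.7 N at 0.0054; beyond that it stiffens, back to 6.4 N at 0.0069 and over 12 N at 0.0080. It springs up by itself. The click counts once it is past 0.0026; beyond 0.007 it has been driven too far.
- round_top (a point): centre of the top face of the round key (26 mm across, flat, standing 16 mm above the pad, 58 mm above the bench when up); moves with the key. This is the key to press.
- square_key (a joint): how far the square key is pressed, in m (same dome); leave it alone.
- square_top (a point): centre of the top of the square key (25 x 25 mm), same height as the round one.
- bar_key (a joint): how far the bar-shaped key is pressed, in m (same dome); leave it alone.
- bar_top (a point): centre of the top of the narrow oblong key (36 x 13 mm), same height as the round one.
- jar: loose amber jar with a white cap, 52 mm across, 65 mm tall, standing between the spinner and the key pad; origin at the centre of its underside.
- dish: loose round glass dish 84 mm across, 15 mm high, between and a little beyond the two devices; origin at the centre of its underside.
- mailer: loose flat white slide mailer 28 x 85 x 10 mm lying on the spinner's top along its far (+x) edge; origin at the centre of its underside.
- dropper: loose small amber bottle with black cap, 36 mm across, 85 mm tall, out to the left; origin at the centre of its underside.
- wash: loose white wash bottle, 64 mm across, 170 mm tall, out to the right; origin at the centre of its underside.

How it is judged:
On the way, in this order (a step that is already met when the one before it is completed fails the run):
1. the bolt is fully home in the keeper (within 5 mm of its stop) (value of joint bolt above 0.037 m), for 0.2 s.
2. the round key is pressed past its click while the bolt is home (value of joint round_key above 0.0026 m and value of joint bolt above 0.037 m), for 0.02 s.
At the end, for the whole second after the job is handed in: The bolt is within 5 mm of its stop with its tip at least 24 mm inside the keeper, and all three keys are up again (less than 1 mm pressed) (value of joint bolt above 0.037 m and y of bolt_tip in the frame of keeper_mouth above 0.024 m and value of joint each of round_key, square_key, bar_key below 0.001 m); the robot touches nothing.
It fails at once if the round key is driven on past its click (beyond 7 mm) (value of joint round_key above 0.007 m).
It fails at once if the square or the bar key is pressed by more than 1.5 mm (value of joint any of square_key, bar_key above 0.0015 m).
It fails at once if another thing on the bench is moved by more than 25 mm (distance of any of jar, dish, mailer, dropper, wash from where it was at the start of the episode above 0.025 m).
It also fails if it takes over 51 s, if anything falls off the work surface, if the arm or the gripper's body presses on something with over 40 N, if the wrist force passes 120 N, or if a joint passes its speed limit or range.

## Working session

There is one attempt and no reset: what is moved stays moved. The work goes in short steps, Python scripts to look and compute and a tool call to move; the robot and the scene stay as the last step left them, time stands still between calls to the robot, and variables do not carry over. Pictures are saved under pics/ and viewed, about 8 in all and at most 12, crops included, and the job is handed in when it is done.

Besides the shell and the picture viewer there is one more tool, called after "Request:" as name(argument=value, ...), one argument or row to a line, values as JSON. play_rows: Moves the arm, as the interface text tells. Its arguments: {"type":"object","properties":{"motion":{"type":"array","items":{"type":"array","items":{"type":"array","items":{"type":"number"}}}}},"required":["motion"]}

```bash
mkdir -p pics; cat > h.py <<'E'
import numpy as np, cv2
from bench import env
from scipy.spatial.transform import Rotation as R
def ray(s,px):
    E=np.array(s["extrinsics"]);Rm=E[:3,:3];t=E[:3,3]
    d=np.array([(px[0]-s["cx"])/s["fx"],-(px[1]-s["cy"])/s["fy"],-1.])
    return -Rm.T@t, Rm.T@d
def atz(s,px,z):
    o,d=ray(s,px); return o+d*(z-o[2])/d[2]
def proj(s,p):
    E=np.array(s["extrinsics"]);c=E[:3,:3]@np.array(p)+E[:3,3]
    return s["cx"]+s["fx"]*c[0]/-c[2], s["cy"]-s["fy"]*c[1]/-c[2]
def tri(s1,p1,s2,p2):
    o1,d1=ray(s1,p1);o2,d2=ray(s2,p2);d1/=np.linalg.norm(d1);d2/=np.linalg.norm(d2)
    A=np.stack([d1,-d2],1);k=np.linalg.lstsq(A,o2-o1,rcond=None)[0]
    a=o1+k[0]*d1;b=o2+k[1]*d2
    return (a+b)/2,np.linalg.norm(a-b)
def totool(v):
    "world vec -> tool units (30mm)"
    return R.from_rotvec(env.state()["eef_rot"]).inv().apply(v)/0.03
def save(s,n): cv2.imwrite("pics/"+n,s["img"][:,:,::-1])
E
python3 - <<'E'
from h import *
np.set_printoptions(precision=4,suppress=True)
st=env.state();print(st)
S={n:env.snapshot(n) for n in("top","side")}
for n in S: save(S[n],n+"0.png");print(n,{k:v for k,v in S[n].items() if k!="img"})
Z=dict(bolt_knob=.14,bolt_tip=.11,keeper_mouth=.11,round_top=.058,square_top=.058,bar_top=.058,spinner=0,keypad=0,jar=0,dish=0,mailer=.1,dropper=0,wash=0)
for q,z in Z.items():
    r={n:env.tip_of(q,S[n]) for n in S}
    for n in S:
        for d in r[n][:2]: print(q,n,round(d["confidence"],2),np.array(d["at"]),atz(S[n],d["at"],z))
    if r["top"] and r["side"]: print("   tri",*tri(S["top"],r["top"][0]["at"],S["side"],r["side"][0]["at"]))
E
```

```text
{'time': 0.0, 'joint_pos': array([ 0.9657,  0.1815,  1.608 , -0.    ,  1.3538, -0.2063]), 'qvel': array([ 0.0004,  0.0006, -0.001 , -0.0002, -0.0001, -0.0014]), 'joint_torque': array([  0.0002, -44.4881, -35.1332,  -0.0004,   0.0089,   0.    ]), 'tool_pos': array([0.2229, 0.5294, 0.2304]), 'eef_rot': array([-1.3725, -0.9094,  0.912 ]), 'wrist_force': array([0.4499, 0.8485, 0.25  ]), 'ft_torque': array([-0.0009,  0.0083,  0.0427]), 'gripper_width': 0.9951380248473161}
top {'fx': 500.7619959493668, 'fy': 500.7619959493668, 'cx': 283.2843569817117, 'cy': 205.3541215745102, 'extrinsics': array([[ 0.0184, -0.9998,  0.0079, -0.0408],
       [ 0.9831,  0.0195,  0.1821, -0.5588],
       [-0.1822,  0.0044,  0.9832, -1.4713],
       [ 0.    ,  0.    ,  0.    ,  1.    ]]), 'shot': 1}
side {'fx': 429.22161571993223, 'fy': 429.22161571993223, 'cx': 279.2711639752627, 'cy': 202.78176389540053, 'extrinsics': array([[ 0.7446, -0.6674, -0.0076, -0.3956],
       [ 0.4168,  0.4561,  0.7863, -0.2935],
       [-0.5213, -0.5887,  0.6178, -1.0594],
       [ 0.    ,  0.    ,  0.    ,  1.    ]]), 'shot': 2}

[... 1895 characters left out ...]
   ]
   tri [ 0.6641 -0.0061  0.0042] 0.013032825081740935
mailer top 0.61 [186.9 161.3] [0.6786 0.2604 0.1   ]
mailer side 0.59 [261.7 154.6] [0.6594 0.2324 0.1   ]
   tri [0.6858 0.2654 0.0739] 0.0002446025035552239
dropper top 0.71 [167.9 211.5] [0.5423 0.3307 0.    ]
dropper top 0.55 [101.5 236.8] [0.4587 0.5313 0.    ]
dropper side 0.67 [169.  163.8] [0.4608 0.5452 0.    ]
dropper side 0.4 [356.9 261.4] [ 0.5921 -0.2612  0.    ]
   tri [0.447  0.3286 0.1325] 0.15609256308396513
wash top 0.77 [458.3 227.4] [ 0.5098 -0.5791  0.    ]
wash top 0.6 [204.6 219.7] [0.5186 0.2147 0.    ]
wash side 0.81 [438.7 356.4] [ 0.4992 -0.5802  0.    ]
   tri [ 0.509  -0.5801 -0.0098] 0.006229618433858818
```

View pics/top0.png

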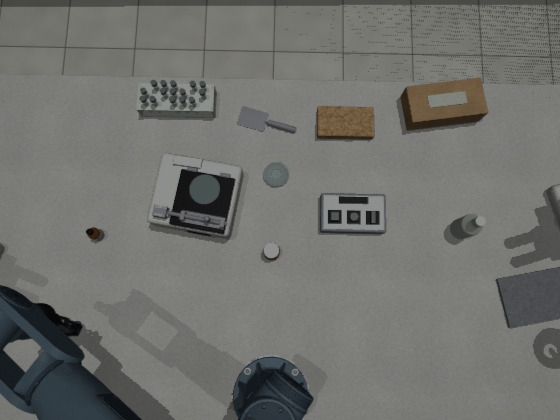

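View pics/side0.png

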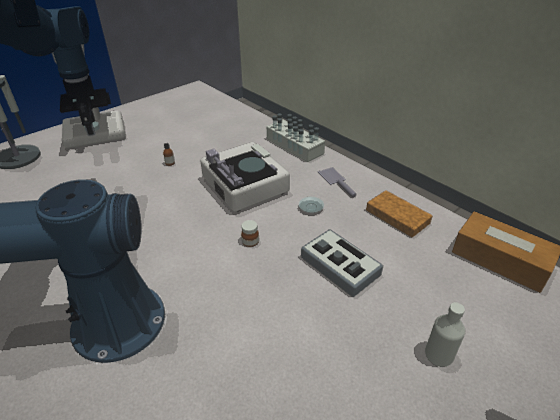

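```bash
python3 - <<'E'
import cv2,numpy as np
t=cv2.imread("pics/top0.png");s=cv2.imread("pics/side0.png")
a=cv2.resize(t[150:245,140:250],None,fx=3.6,fy=3.6,interpolation=cv2.INTER_CUBIC)
b=cv2.resize(t[185:240,312:392],None,fx=4.9,fy=4.9,interpolation=cv2.INTER_CUBIC)
c=cv2.resize(s[140:215,195:295],None,fx=3.9,fy=3.6,interpolation=cv2.INTER_CUBIC)
d=cv2.resize(s[225:295,295:385],None,fx=4.3,fy=3.6,interpolation=cv2.INTER_CUBIC)
o=np.zeros((600,800,3),np.uint8)
for im,x,y in((a,0,0),(b,400,0),(c,0,345),(d,400,345)):
    im=im[:600-y,:800-x];o[y:y+im.shape[0],x:x+im.shape[1]]=im
cv2.imwrite("pics/crop0.png",o)
E
```

```text
(no output)
```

View pics/crop0.png

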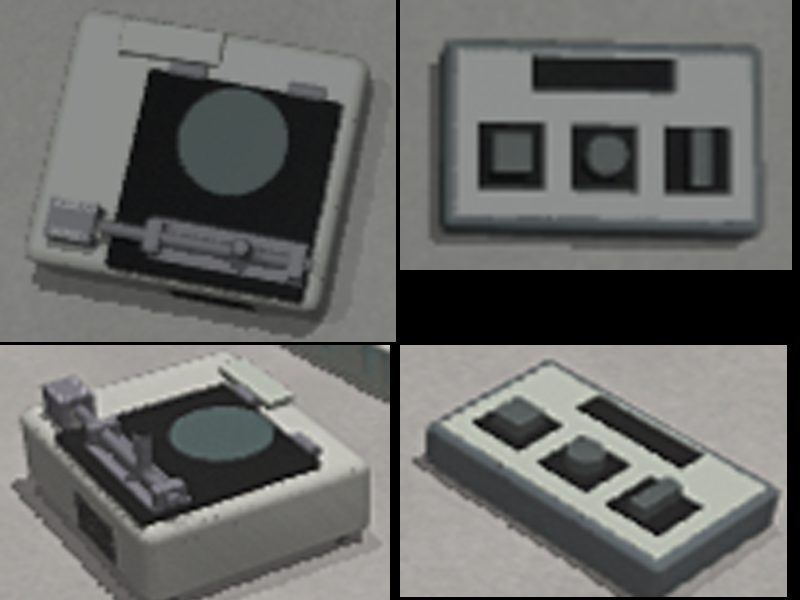

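```bash
python3 - <<'E'
from h import *
np.set_printoptions(precision=4,suppress=True)
t=env.snapshot("top");s=env.snapshot("side")
k=atz(t,(206.9,218.6),.15);m=atz(t,(167.2,212.5),.12)
print("knob top",k,atz(s,(231.9,165.8),.15),tri(t,(206.9,218.6),s,(231.9,165.8)))
# spinner bottom front edge of lid etc: rod axis from staples
print("mouth",m)
d=(k-m)[:2];print("dist",np.linalg.norm(d),"yaw of +y",np.degrees(np.arctan2(-d[0],-d[1])))
# lid corners in crop -> z .1
for a,b in (((150,72),(343,102)),((108,268),(303,302)),):
    A,B=[atz(t,(140+p[0]/3.6,150+p[1]/3.6),.1) for p in (a,b)];e=A-B;print("edge yaw",np.degrees(np.arctan2(e[0],e[1])),A,B)
for n,p in(("sq",(512,152)),("rd",(606,155)),("bar",(703,158))):print(n,atz(t,(312+(p[0]-400)/4.9,185+p[1]/4.9),.058))
for n,p in(("sq",(520,412)),("rd",(586,447)),("bar",(655,490))):print(n,"side",atz(s,(295+(p[0]-400)/4.3,225+(p[1]-345)/3.6),.058))
for q in("round_top",):
  for S in(t,s):
    for r in env.cut_out(q,S)[:2]:
        ys,xs=np.nonzero(r["mask"]);print(q,r["confidence"],r["rect"],xs.mean(),ys.mean(),atz(S,(xs.mean(),ys.mean()),.054))
Rm=R.from_rotvec(env.state()["eef_rot"]).as_matrix();print(Rm)
E
```

```text
knob top [0.4989 0.1853 0.15  ] [0.4981 0.1817 0.15  ] (array([0.4998, 0.1854, 0.1473]), np.float64(0.001187237914679649))
mouth [0.5191 0.3051 0.12  ]
dist 0.12151991875369891 yaw of +y 9.578882956645117
edge yaw 7.892535344297376 [0.6515 0.2745 0.1   ] [0.6293 0.1142 0.1   ]
edge yaw 8.813649269562832 [0.4873 0.2994 0.1   ] [0.4627 0.1405 0.1   ]
sq [ 0.5286 -0.1863  0.058 ]
rd [ 0.5279 -0.2443  0.058 ]
bar [ 0.5272 -0.3041  0.058 ]
sq side [ 0.5273 -0.1863  0.058 ]
rd side [ 0.5303 -0.2403  0.058 ]
bar side [ 0.5285 -0.2981  0.058 ]
round_top 0.55 [167.1, 208.9, 228.0, 226.8] 193.73333333333332 217.3 [0.517  0.2395 0.054 ]
round_top 0.45 [349.0, 212.9, 361.2, 219.2] 353.58620689655174 216.55172413793105 [ 0.5288 -0.2435  0.054 ]
[[ 0.3884 -0.     -0.9215]
 [ 0.9215 -0.      0.3884]
 [-0.     -1.      0.    ]]
```

Request:
play_rows(
  motion=[
    [[-8.47, 1, -13.3, 0, -2.76, 0, 0], [-8.47, 1, -13.3, 0, -2.76, 0, 0], [-8.47, 1, -13.3, 0, -2.76, 0, 0], [-8.47, 1, -13.3, 0, -2.76, 0, 0], [-8.47, 1, -13.3, 0, -2.76, 0, 0], [-8.47, 1, -13.3, 0, -2.76, 0, 0], [-8.47, 1, -13.3, 0, -2.76, 0, 0], [-8.47, 1, -13.3, 0, -2.76, 0, 0], [-8.47, 1, -13.3, 0, -2.76, 0, 0], [-8.47, 1, -13.3, 0, -2.76, 0, 0], [-8.47, 1, -13.3, 0, -2.76, 0, 0], [-8.47, 1, -13.3, 0, -2.76, 0, 0]],
  ],
)

```text
time: 2.8
tool_pos: [0.4923, 0.1404, 0.2011]
eef_rot: [-1.28, -1.09, 1.091]
wrist_force: [-1.0, 0.6, 0.1]
gripper_width: 0.001
```

Request:
play_rows(
  motion=[
    [[0, 1, 0, 0, 0, 0, 0], [0, 2, 0, 0, 0, 0, 0], [0, 2.35, 0, 0, 0, 0, 0], [0, 2.35, 0, 0, 0, 0, 0], [0, 2.35, 0, 0, 0, 0, 0]],
  ],
)

```text
time: 3.3
tool_pos: [0.4926, 0.1412, 0.1317]
eef_rot: [-1.28, -1.092, 1.091]
wrist_force: [0.8, 0.5, -1.0]
gripper_width: 0.005
```

```bash
python3 - <<'E'
from h import *
t=env.snapshot("top");s=env.snapshot("side")
print(env.state()["tool_pos"],env.state()["wrist_force"],totool([.156,.988,0])*.03)
a=cv2.resize(t["img"][165:240,140:240],None,fx=4,fy=5,interpolation=cv2.INTER_CUBIC)
b=cv2.resize(s["img"][110:200,190:280],None,fx=4.4,fy=4.2,interpolation=cv2.INTER_CUBIC)
o=np.zeros((400,800,3),np.uint8);o[:375,:400]=a;o[:378,404:800]=b
cv2.imwrite("pics/c1.png",o[:,:,::-1])
E
```

```text
[0.49330975 0.14092801 0.13231897] [-1.09468645 -0.10981359  0.36897377] [1.00023670e+00 8.59349628e-04 2.40967395e-03]
```

View pics/c1.png

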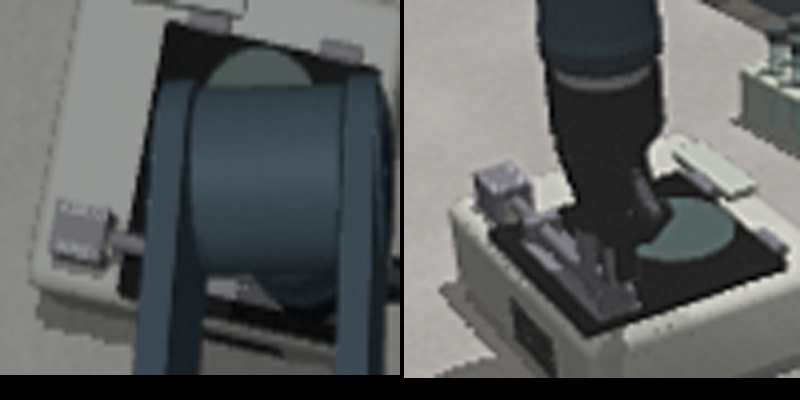

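Request:
play_rows(
  motion=[
    [[0.3, 0, 0, 0, 0, 0, 0], [0.5, 0, 0, 0, 0, 0, 0], [0.7, 0, 0, 0, 0, 0, 0], [0.85, 0, 0, 0, 0, 0, 0], [1, 0, 0, 0, 0, 0, 0], [1.1, 0, 0, 0, 0, 0, 0], [1.2, 0, 0, 0, 0, 0, 0]],
  ],
)

```text
time: 4.1
tool_pos: [0.499, 0.1764, 0.1323]
eef_rot: [-1.282, -1.093, 1.09]
wrist_force: [-0.7, -2.1, 1.1]
gripper_width: -0.002
```

Request:
play_rows(
  motion=[
    [[0.15, 0, 0, 0, 0, 0, 0], [0.3, 0, 0, 0, 0, 0, 0], [0.4, 0, 0, 0, 0, 0, 0], [0.5, 0, 0, 0, 0, 0, 0]],
  ],
)

```text
time: 4.5
tool_pos: [0.5014, 0.1914, 0.1323]
eef_rot: [-1.282, -1.093, 1.09]
wrist_force: [-0.1, -2.9, 1.0]
gripper_width: 0.003
```

Request:
play_rows(
  motion=[
    [[0.08, 0, 0, 0, 0, 0, 0], [0.14, 0, 0, 0, 0, 0, 0]],
  ],
)

```text
time: 4.7
tool_pos: [0.5022, 0.1958, 0.1323]
eef_rot: [-1.282, -1.093, 1.09]
wrist_force: [0.6, -2.2, 1.0]
gripper_width: 0.005
```

Request:
play_rows(
  motion=[
    [[0.08, 0, 0, 0, 0, 0, 0], [0.14, 0, 0, 0, 0, 0, 0]],
  ],
)

```text
time: 4.9
tool_pos: [0.5029, 0.2001, 0.1323]
eef_rot: [-1.282, -1.093, 1.09]
wrist_force: [-0.3, -2.8, 1.5]
gripper_width: 0.001
```

Request:
play_rows(
  motion=[
    [[0.08, 0, 0, 0, 0, 0, 0], [0.14, 0, 0, 0, 0, 0, 0]],
  ],
)

```text
time: 5.1
tool_pos: [0.5032, 0.2021, 0.1323]
eef_rot: [-1.284, -1.09, 1.095]
wrist_force: [-2.6, -17.9, 5.5]
gripper_width: -0.003
```

Request:
play_rows(
  motion=[
    [[-0.5, 0, 0, 0, 0, 0, 0], [-0.8, 0, 0, 0, 0, 0, 0], [-0.8, -1.5, 0, 0, 0, 0, 0], [-0.8, -3, 0, 0, 0, 0, 0], [-0.8, -3, 0, 0, 0, 0, 0]],
  ],
)

```text
time: 5.6
tool_pos: [0.5033, 0.1794, 0.2293]
eef_rot: [-1.291, -1.1, 1.086]
wrist_force: [0.9, 1.5, -0.0]
gripper_width: -0.001
```

```bash
python3 - <<'E'
from h import *
np.set_printoptions(precision=4,suppress=True)
s=env.snapshot("side");st=env.state();print(st["tool_pos"],st["joint_pos"],st["time"])
b=cv2.resize(s["img"][110:200,190:290],None,fx=6,fy=6,interpolation=cv2.INTER_CUBIC)
cv2.imwrite("pics/c2.png",b[:,:,::-1])
print([proj(s,p) for p in((.507,.224,.15),(.506,.217,.15))])
# tool shift for the hover above the round key
print(totool(np.array([.529,-.242,.20])-st["tool_pos"]))
E
```

```text
[0.5017 0.1792 0.2262] [ 0.1227  0.0862  1.7236 -0.0043  1.3238 -1.2885] 5.65
[(np.float64(226.12988812881235), np.float64(159.34966991437216)), (np.float64(227.18929154214737), np.float64(160.34174920172885))]
[-13.7184   0.9259  -3.1067]
```

View pics/c2.png

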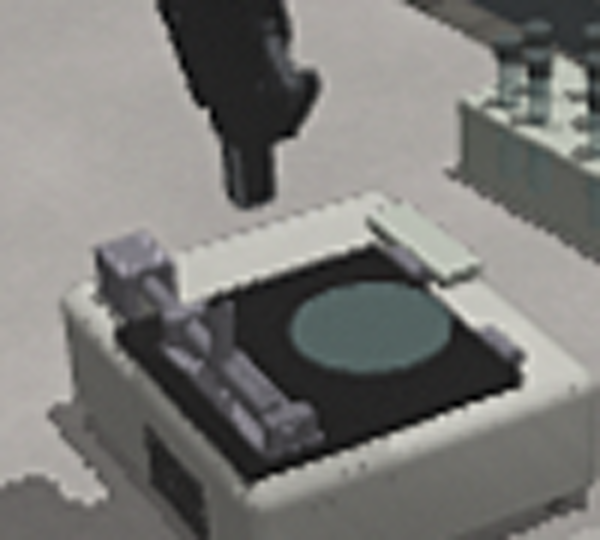

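Request:
play_rows(
  motion=[
    [[-13.72, 0.9, -3.11, 0, 0, 0, 0], [-13.72, 0.9, -3.11, 0, 0, 0, 0], [-13.72, 0.9, -3.11, 0, 0, 0, 0], [-13.72, 0.9, -3.11, 0, 0, 0, 0], [-13.72, 0.9, -3.11, 0, 0, 0, 0], [-13.72, 0.9, -3.11, 0, 0, 0, 0], [-13.72, 0.9, -3.11, 0, 0, 0, 0], [-13.72, 0.9, -3.11, 0, 0, 0, 0], [-13.72, 0.9, -3.11, 0, 0, 0, 0], [-13.72, 0.9, -3.11, 0, 0, 0, 0], [-13.72, 0.9, -3.11, 0, 0, 0, 0]],
  ],
)

```text
time: 6.75
tool_pos: [0.5282, -0.2417, 0.1993]
eef_rot: [-1.286, -1.095, 1.088]
wrist_force: [0.4, 1.1, -0.4]
gripper_width: -0.002
```

Request:
play_rows(
  motion=[
    [[0, 1.5, 0, 0, 0, 0, 0], [0, 3, 0, 0, 0, 0, 0], [0, 4.2, 0, 0, 0, 0, 0], [0, 4.2, 0, 0, 0, 0, 0], [0, 4.2, 0, 0, 0, 0, 0]],
  ],
)

```text
time: 7.25
tool_pos: [0.529, -0.2404, 0.0734]
eef_rot: [-1.284, -1.096, 1.088]
wrist_force: [-0.6, 0.2, -0.0]
gripper_width: 0.007
```

```bash
python3 - <<'E'
from h import *
np.set_printoptions(precision=4,suppress=True)
s=env.snapshot("side");t=env.snapshot("top");st=env.state();print(st["tool_pos"],st["eef_rot"],st["wrist_force"],totool(np.array([.529,-.242,.07])-st["tool_pos"]))
b=cv2.resize(s["img"][205:295,290:390],None,fx=6,fy=6,interpolation=cv2.INTER_CUBIC)
cv2.imwrite("pics/c3.png",b[:,:,::-1])
print(proj(s,st["tool_pos"]))
E
```

```text
[ 0.5307 -0.2422  0.0758] [-1.2894 -1.0973  1.088 ] [ 0.1521 -0.0511  0.9329] [-0.0034  0.1931  0.0584]
(np.float64(339.3808912564109), np.float64(248.87787721709464))
```

View pics/c3.png

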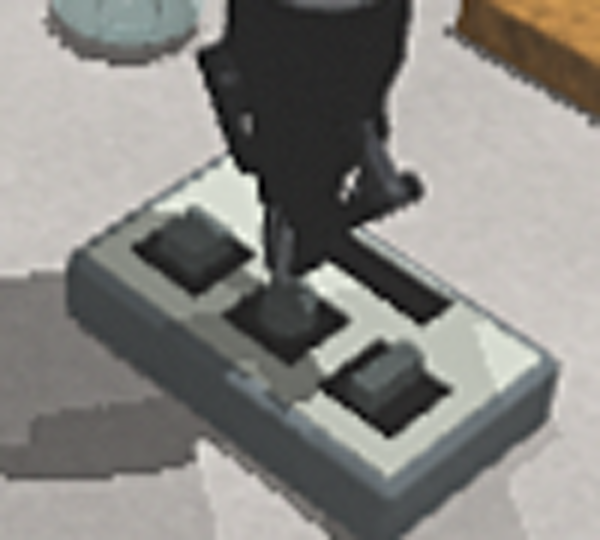

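```bash
python3 - <<'E'
from h import *
np.set_printoptions(precision=4,suppress=True)
for i in range(8):
    st=env.state();print(st["time"],st["tool_pos"],st["joint_pos"][1:4],st["wrist_force"]);env.snapshot("side")
E
```

```text
7.35 [ 0.5307 -0.2422  0.0758] [0.3763 1.7057 0.0039] [ 0.1521 -0.0511  0.9329]
7.4 [ 0.5308 -0.2425  0.0761] [0.376  1.7054 0.0038] [ 0.52    0.3405 -0.1889]
7.45 [ 0.5307 -0.2426  0.076 ] [0.376  1.7056 0.0038] [ 0.1135 -0.0886  0.4491]
7.5 [ 0.5305 -0.2426  0.0757] [0.3763 1.7059 0.0038] [-0.7845 -0.1313 -0.3031]
7.55 [ 0.5302 -0.2425  0.0753] [0.3768 1.7063 0.0037] [-0.3265  0.46   -0.1802]
7.6 [ 0.5299 -0.2424  0.0748] [0.3772 1.7067 0.0038] [-0.3876  0.5819  0.3499]
7.65 [ 0.5296 -0.2422  0.0744] [0.3777 1.707  0.0037] [ 0.6511 -0.2326  0.0423]
7.7 [ 0.5294 -0.2421  0.0741] [0.3782 1.7072 0.0037] [-0.5896  0.5941 -0.7508]
```

Request:
play_rows(
  motion=[
    [[0, 0.06, 0, 0, 0, 0, 0], [0, 0.12, 0, 0, 0, 0, 0], [0, 0.18, 0, 0, 0, 0, 0], [0, 0.24, 0, 0, 0, 0, 0], [0, 0.3, 0, 0, 0, 0, 0], [0, 0.35, 0, 0, 0, 0, 0], [0, 0.38, 0, 0, 0, 0, 0], [0, 0.4, 0, 0, 0, 0, 0], [0, 0.4, 0, 0, 0, 0, 0], [0, 0.4, 0, 0, 0, 0, 0]],
  ],
)

```text
time: 8.75
tool_pos: [0.5294, -0.2421, 0.0619]
eef_rot: [-1.287, -1.095, 1.087]
wrist_force: [0.3, -0.9, -0.6]
gripper_width: 0.002
```

```bash
python3 - <<'E'
from h import *
np.set_printoptions(precision=4,suppress=True)
for i in range(8):
    st=env.state();print(st["time"],st["tool_pos"],st["wrist_force"]);env.snapshot("side")
E
```

```text
8.75 [ 0.5294 -0.2421  0.0619] [ 0.3077 -0.8544 -0.6105]
8.8 [ 0.5294 -0.2421  0.0618] [ 0.0402 -0.6517 -0.491 ]
8.85 [ 0.5294 -0.2421  0.0619] [ 0.3895 -0.2718  0.0809]
8.9 [ 0.5294 -0.2421  0.0619] [-0.1827  0.0121 -0.58  ]
8.95 [ 0.5294 -0.2421  0.0619] [-0.4243  0.1229  0.0047]
9.0 [ 0.5293 -0.2421  0.0618] [0.7323 0.1407 0.0663]
9.05 [ 0.5294 -0.2421  0.0619] [-0.078  -0.4591 -0.5826]
9.1 [ 0.5294 -0.2421  0.0619] [-0.0221 -1.2442  0.0017]
```

Request:
play_rows(
  motion=[
    [[0, 0.04, 0, 0, 0, 0, 0], [0, 0.08, 0, 0, 0, 0, 0], [0, 0.1, 0, 0, 0, 0, 0], [0, 0.1, 0, 0, 0, 0, 0]],
  ],
)

```text
time: 9.55
tool_pos: [0.5292, -0.242, 0.0586]
eef_rot: [-1.286, -1.095, 1.087]
wrist_force: [-0.7, 0.7, -0.2]
gripper_width: 0.001
```

Request:
play_rows(
  motion=[
    [[0, 0.03, 0, 0, 0, 0, 0], [0, 0.04, 0, 0, 0, 0, 0], [0, 0.04, 0, 0, 0, 0, 0]],
  ],
)

```text
time: 9.85
tool_pos: [0.5294, -0.2421, 0.0577]
eef_rot: [-1.287, -1.095, 1.087]
wrist_force: [-0.3, -0.3, 3.3]
gripper_width: -0.001
```

Request:
play_rows(
  motion=[
    [[0, 0.02, 0, 0, 0, 0, 0], [0, 0.03, 0, 0, 0, 0, 0], [0, 0.03, 0, 0, 0, 0, 0]],
  ],
)

```text
time: 10.15
tool_pos: [0.5294, -0.2421, 0.0571]
eef_rot: [-1.287, -1.095, 1.088]
wrist_force: [-1.2, 1.4, 4.8]
gripper_width: 0.002
```

Request:
play_rows(
  motion=[
    [[0, 0.02, 0, 0, 0, 0, 0], [0, 0.03, 0, 0, 0, 0, 0], [0, 0.03, 0, 0, 0, 0, 0]],
  ],
)

```text
time: 10.45
tool_pos: [0.5294, -0.2421, 0.0564]
eef_rot: [-1.287, -1.095, 1.088]
wrist_force: [-2.2, 0.3, 6.8]
gripper_width: -0.004
```

Request:
play_rows(
  motion=[
    [[0, 0.02, 0, 0, 0, 0, 0], [0, 0.03, 0, 0, 0, 0, 0], [0, 0.03, 0, 0, 0, 0, 0]],
  ],
)

```text
time: 10.75
tool_pos: [0.5294, -0.2421, 0.0558]
eef_rot: [-1.287, -1.095, 1.088]
wrist_force: [-2.7, 1.8, 7.0]
gripper_width: 0.001
```

Request:
play_rows(
  motion=[
    [[0, 0.02, 0, 0, 0, 0, 0], [0, 0.03, 0, 0, 0, 0, 0], [0, 0.03, 0, 0, 0, 0, 0]],
  ],
)

```text
time: 11.05
tool_pos: [0.5294, -0.2421, 0.0552]
eef_rot: [-1.287, -1.095, 1.088]
wrist_force: [-2.4, 0.6, 6.3]
gripper_width: -0.003
```

Request:
play_rows(
  motion=[
    [[0, 0.02, 0, 0, 0, 0, 0], [0, 0.03, 0, 0, 0, 0, 0], [0, 0.03, 0, 0, 0, 0, 0]],
  ],
)

```text
time: 11.35
tool_pos: [0.5294, -0.2421, 0.0545]
eef_rot: [-1.287, -1.095, 1.088]
wrist_force: [-0.7, 0.2, 4.1]
gripper_width: 0.0
```

Request:
play_rows(
  motion=[
    [[0, -0.3, 0, 0, 0, 0, 0], [0, -1, 0, 0, 0, 0, 0], [0, -2, 0, 0, 0, 0, 0], [0, -3, 0, 0, 0, 0, 0], [0, -4, 0, 0, 0, 0, 0], [0, -4, 0, 0, 0, 0, 0], [0, -4, 0, 0, 0, 0, 0], [0, -4, 0, 0, 0, 0, 0], [0, -4, 0, 0, 0, 0, 0], [0, -4, 0, 0, 0, 0, 0]],
  ],
)

```text
time: 12.35
tool_pos: [0.5279, -0.2415, 0.1732]
eef_rot: [-1.284, -1.094, 1.088]
wrist_force: [-0.4, 0.5, -0.5]
gripper_width: 0.003
```

```bash
python3 - <<'E'
from h import *
s=env.snapshot("side");t=env.snapshot("top");print(env.state()["tool_pos"],env.state()["wrist_force"])
a=cv2.resize(s["img"][130:300,180:400],None,fx=3,fy=3,interpolation=cv2.INTER_CUBIC)
cv2.imwrite("pics/c4.png",a[:,:,::-1])
E
```

```text
[ 0.52822458 -0.24170134  0.17365551] [ 0.21842349 -0.52226555  0.06185812]
```

View pics/c4.png

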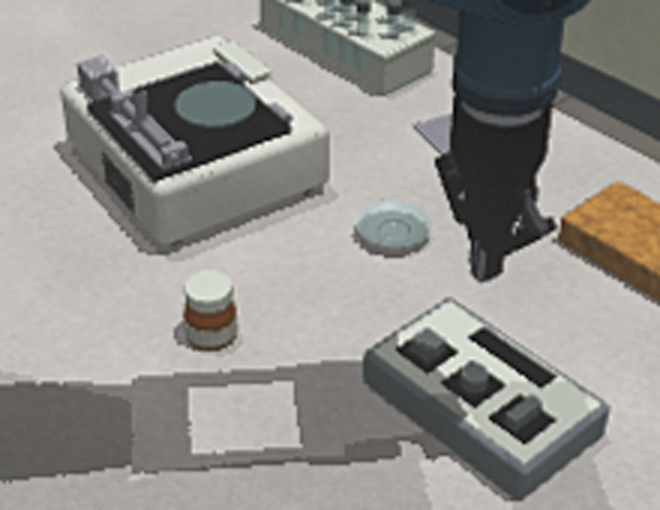

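The knob, at (140,100) in the crop, is still at its home position. All three keys are up, the jar, dish and mailer are in place, and the gripper is clear.

```bash
python3 -c "
from bench import env
print(env.job_done())"
```

```text
the job is handed in; nothing more can be done
None
```

The bolt is home and the round key has been pressed past its click. I handed the job in after 12.4 s on the robot's clock; no verdict was reported.

- **Bolt:** I pushed the knob along the spinner's +y with the shut fingers. The force stayed at about 2.5 N of sliding friction, then jumped to 18 N at the stop. A side picture then showed the knob top at pixel (227,160), which is where the stop position should appear.
- **Round key:** I pressed it in steps of about 0.6 mm. The force rose to about 7 N, then fell to 4.1 N at roughly 4 mm of travel, and I stopped there and lifted off. That travel is worked out from the tool height, since the key position can't be read directly. The highest force was slightly above the stated 6.4 N, within the sensor noise of about 1 N.
- **Last checks:** The final picture shows all three keys up, the jar, dish and mailer where they were, and the gripper clear of everything. The dropper and wash bottle were outside that picture, and the arm did not go near them at their height.
- **Disagreements:** The networks' first readings for the knob's height and for the keys were off by up to 15 mm or mislabelled. I used positions from my own crops instead, and these agreed between the two cameras to within about 4 mm for the knob and the round key.

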